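# Press a gudgeon pin home with the ratchet clamp, then release it

## Task

A gudgeon pin has been started in the side of the piston that sits in the bench ratchet clamp. Pump the clamp's black trigger, down and fully up again, stroke by stroke, until the ram has driven the pin fully home and you feel it stop; lean on the trigger there for half a second with about 17 N (beyond 21 N you risk breaking the stop ring inside), then let the trigger up. Then press the release tab at the side until the ram has sprung all the way back, and let go; work only by trigger and tab, never pushing the ram or the pin directly, and leave the things standing around where they are.

Things in the scene. Friction and masses are not known exactly. Their poses are not given: they have to be found in the camera images.
- clamp: bench ratchet clamp, fixed to the bench: dark base plate 300 x 90 x 10 mm, at one end a grey housing (x -100 to -20 mm, y +-26, top 78 mm high; ears to 108 mm), at the other a piston in a cradle and a stop plate (x 125 to 148, 70 mm high). Origin: centre of its underside. x: along the ram, the way it advances, trigger end to piston; y: to the side where the release tab sticks out; z up
- piston: light-metal piston, 82 mm across, 52 mm high, fixed in the cradle 30 mm above the bench, centred at x 90 mm of the clamp, crown 82 mm above the bench. Origin: centre of its underside. Its pin hole faces the ram
- pin: steel gudgeon pin, 17 mm across, 48 mm long, sticking out of the piston towards the ram, on the ram's axis (46 mm above the bench). Origin: centre of its outer end; x as the clamp's. It starts 12 to 22 mm short of home and slides in against 15 N of friction. Home, its outer end is at x 46.5 mm of the clamp, 1 to 2 mm proud of the piston, held by a hidden stop ring that breaks at 50 N
- ram: steel toothed bar, 18 x 10 mm, sliding through the housing along the clamp's x, 46 mm above the bench; its tail sticks out behind under the trigger. A 3 to 5 N spring pulls it back; a ratchet with 8 mm teeth holds it (at the start on its first or second tooth). Its origin coincides with the clamp's when it is fully back and advances along x by up to 56 mm
- nose: round steel push rod, 15 mm across, on a stiff rubber cushion (15 N/mm) at the front end of the ram; it meets the pin's outer end. Origin: centre of its front face, at x 8 mm of the clamp when the ram is fully back
- trigger (a joint): angle, rad: 0 up (at rest, spring return), 0.60 fully down on its own rigid, harmless stop, which takes the load off the pin: if the resistance comes only beyond 0.5, let up and pump once more. The ram advances 37 mm per rad after 2 to 3 mm of idle travel; a stroke of 0.52 or more gains two teeth, 16 mm, so 2 to 4 strokes are needed; as the trigger goes up the ram drops back to the last tooth
- trigger_pad (a point): press straight down with closed fingertips: upper face of the trigger's black ribbed grip (60 x 32 x 12 mm), 115 mm from the hinge; 150 mm above the bench at rest, 83 mm fully down. Force here: 2 to 8 N while the ram runs free, 7 to 14 N (passing jerks to 18) driving the pin; with the pin home it rises softly, by about 1.2 N per mm: 15 to 20 N steadily held is a firm seat, 24 N breaks the ring
- trigger_hinge (a point): hinge axis of the trigger, parallel to the clamp's y, 95 mm above the bench. From it the trigger runs to the clamp's -x, rising at 0.45 rad at rest, sloping 0.15 rad below level when fully down
- release (a joint): angle of the release rocker, rad: 0 at rest, 0.32 pressed fully down. The ratchet is free from about 0.2 on; then the ram runs back by itself within about a second while the tab is kept down
- release_tab (a point): point to press straight down: centre of the upper face of the steel release tab (34 mm along the clamp's x, 28 along y, 8 thick), at the housing's +y side, 66 mm above the bench. It goes down 13 mm to a rigid stop, takes 2 to 6 N, and springs up when let go
- grease_tin: bystander: round metal tin, 66 mm across, 46 mm high, loose beyond the clamp's stop plate. Origin: centre of its underside.
- glue_bottle: bystander: slim white bottle with a pointed nozzle, 38 mm across, 114 mm high, loose, beside the piston on the clamp's -y side. Origin: centre of its underside.
- feeler_gauge: bystander: folded steel feeler gauge, about 100 x 18 x 10 mm, lying loose beyond the clamp's stop plate. Origin: centre of its underside

How it is judged:
By the outcome, as a careful person would: the job done as asked, in the order asked, and still so for the second after the job is handed in, with the robot touching nothing.
It also fails if it takes over 54 s, if anything falls off the work surface, if the arm or the gripper's body presses on something with over 40 N, if the wrist force passes 120 N, or if a joint passes its speed limit or range.

## Robot

A 6-joint arm with a two-finger parallel gripper is mounted at the origin on a cart in front of the work surface, level with it; the furniture and walls round the work are solid. World frame = base frame: x ahead of the robot, y to its left, z up, the work surface at z = 0. Lengths are in m, angles in rad, forces in N, time in s.
With the tool pointing down it reaches from about 0.35 to 0.775 m from the base axis. Payload 5.5 kg.
Tool frame: the origin (TCP) lies between the finger pads; the fingertips stand 19 mm ahead of it and the grasp point (between the pads) is the TCP; z points along the fingers, x is the direction in which the jaws open and shut, and the axes are right-handed (so a half turn about z gives the same grasp; the last joint's range is limited). The gripper opens to 85 mm and grips with 20 to 120 N. Pads are 22 mm wide; open, the fingers measure 114 mm over their backs; the gripper's body (76 mm by 85 mm) begins 54 mm behind the grasp point. The pads swing forward as they close: fully open they stand 13 mm farther back than shut.
Start: joints at [-1.446, 0.313, 0.046, 1.304, 0, 1.431], TCP at [0.15, -0.555, 0.25] pointing down, gripper open.
Joint ranges: [-2.76, 2.76], [-0.86, 1.69], [-1.03, 1.26], [-2.2, 2.34], [-1.47, 1.5], [-3.14, 3.14]. Speed limits (rad/s): [2.57, 2.57, 3.14, 3.14, 3.14, 3.14].

## Interface

Orientations are given as a unit quaternion [w, x, y, z].
In Python, from workcell import env gives the robot as it stands. The module is installed in compiled form; this text tells all that it offers.
- The arm moves only by the tool carry_out, never from a script. Its argument "steps" is a list of rows, each a list of 7 numbers: the gripper command: -1 is shut, 1 is fully open, values between are in proportion, then the shift along the tool's x, y, z in m, then the turn, a rotation vector about the tool's x, y, z in rad. A call has 1 to 20 rows; each row shifts and turns the commanded pose from where the row before left it, along the tool's axes as they then stand; what a row does not reach is not made up. A row lasts 1/8 s, in which the tool goes at most 62.5 mm and 10.7 degrees, less where a joint would pass 70% of its speed; a pose out of reach is approached as far as the arm can. A call with a gripper value outside its range is refused whole. The fingers move at their own pace and stop on an object; "grip_force" is the grip in N (left out, the last holds). Time passes only in rows, so rows that do not move let the fingers close. It gives the time, the measured TCP pose, the force and the opening at its end, in the units of the state.
- env.get_state(): the state, without advancing time (a new reading comes with each control period).
- env.read_camera(name): name is "scene" or "side" or "wrist"; returns a dict with "color" (400x640x3 uint8, red, green, blue), "K" (3x3 intrinsics, pixels), "dist" ([k1, k2, p1, p2, k3] as OpenCV has them; the pictures are not rectified), "R" (3x3) and "t" (3): a world point X has camera coordinates R X + t. Camera axes: x right, y down, z forward; pixel columns grow to the right and rows downward; lengths in m; the calibration is good to about 2 mm. A picture is of the moment at which its call begins. There is no depth.
- env.hand_in(): hands the job in, once; it reports no verdict.
The state is a dict: "clock": time; "joint_pos": joint angles; "qvel": joint speeds; "tau": joint torques, N m; "tcp_pos": TCP position; "orientation": TCP orientation; "wrist_force": force on the tool from outside, world axes, zero at the start; "ft_torque": the same for the moment, N m; "finger_gap": finger opening in m.
Only numpy, scipy, OpenCV 4.12 (cv2) and the standard library are available. Lean on these libraries where they do the work, as an engineer would, in place of code of your own. Each camera call takes 0.05 s, during which the arm holds its last target. There are 200 camera calls.

## Working session

There is one attempt and no reset: what is moved stays moved. The work goes in short steps, Python scripts to look and compute and a tool call to move; the robot and the scene stay as the last step left them, time stands still between calls to the robot, and variables do not carry over. Pictures are saved under pics/ and viewed, about 8 in all and at most 12, crops included, and the job is handed in when it is done.

Besides the shell and the picture viewer there is one more tool, called after "Request:" by a JSON object that holds its "api" and its "payload", one argument or row to a line. carry_out: Moves the arm, as the interface text tells. Its arguments: {"type":"object","properties":{"steps":{"type":"array","items":{"type":"array","items":{"type":"number"}}},"grip_force":{"type":"number"}},"required":["steps"]}

```bash
mkdir -p pics; python3 - <<'E'
from workcell import env
import cv2,numpy as np
for n in("scene","side"):
    r=env.read_camera(n); cv2.imwrite(f"pics/{n}0.png",r["color"][:,:,::-1]); np.savez(f"{n}0.npz",**r)
    print(n,r["K"].round(1).tolist(),np.round(r["dist"],3),(-r["R"].T@r["t"]).round(3))
s=env.get_state(); print({k:np.round(v,3).tolist() for k,v in s.items()})
E
```

```text
scene [[400.0, 0.0, 314.3], [0.0, 400.0, 203.2], [0.0, 0.0, 1.0]] [-0.04  0.    0.    0.    0.  ] [0.092 0.551 0.795]
side [[372.0, 0.0, 317.6], [0.0, 372.0, 202.4], [0.0, 0.0, 1.0]] [-0.045  0.     0.     0.     0.   ] [0.552 0.751 0.613]
{'clock': 0.1, 'joint_pos': [-1.446, 0.314, 0.045, 1.304, 0.0, 1.431], 'qvel': [-0.0, -0.003, 0.003, -0.0, 0.0, 0.0], 'tau': [0.002, -48.173, 29.924, 0.013, -0.0, 0.0], 'tcp_pos': [0.15, -0.555, 0.25], 'orientation': [-0.001, 0.794, -0.608, -0.001], 'wrist_force': [-0.231, 0.719, 0.237], 'ft_torque': [-0.005, 0.02, -0.003], 'finger_gap': 0.086}
```

View pics/scene0.png

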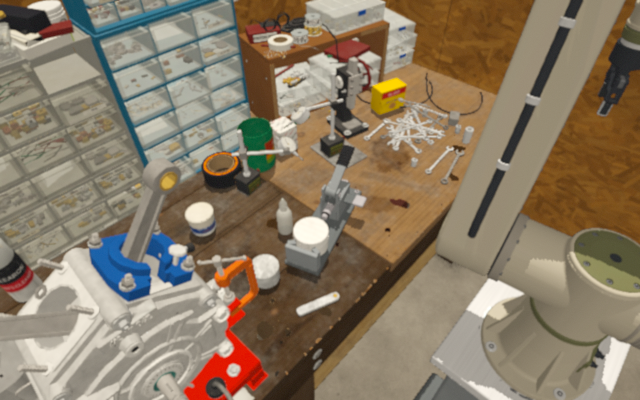

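View pics/side0.png

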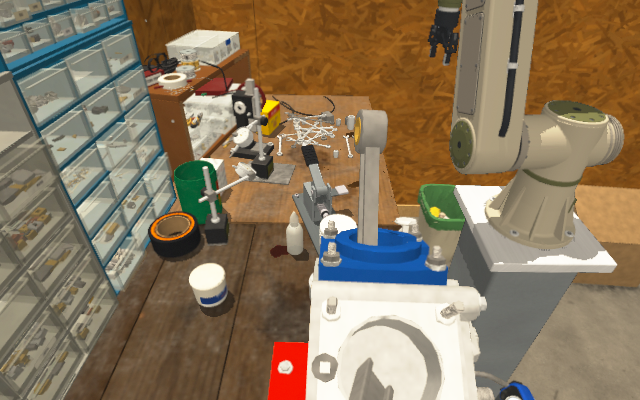

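The scene shows the clamp, with the piston crown at about (311,230), the black grip at (346,157) and the tab at about (360,201). In the side view the grip is at (310,155) and the tab at about (341,189). I'll zoom in on both.

```bash
python3 - <<'E'
import cv2,numpy as np
a=cv2.imread("pics/scene0.png")[140:290,270:390]; b=cv2.imread("pics/side0.png")[130:255,270:370]
a=cv2.resize(a,None,fx=4,fy=4,interpolation=cv2.INTER_CUBIC); b=cv2.resize(b[:, :78],None,fx=4,fy=4,interpolation=cv2.INTER_CUBIC)
b=cv2.copyMakeBorder(b,0,a.shape[0]-b.shape[0],0,0,cv2.BORDER_CONSTANT)
cv2.imwrite("pics/crop0.png",np.hstack([a,b]))
E
```

```text
(no output)
```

View pics/crop0.png

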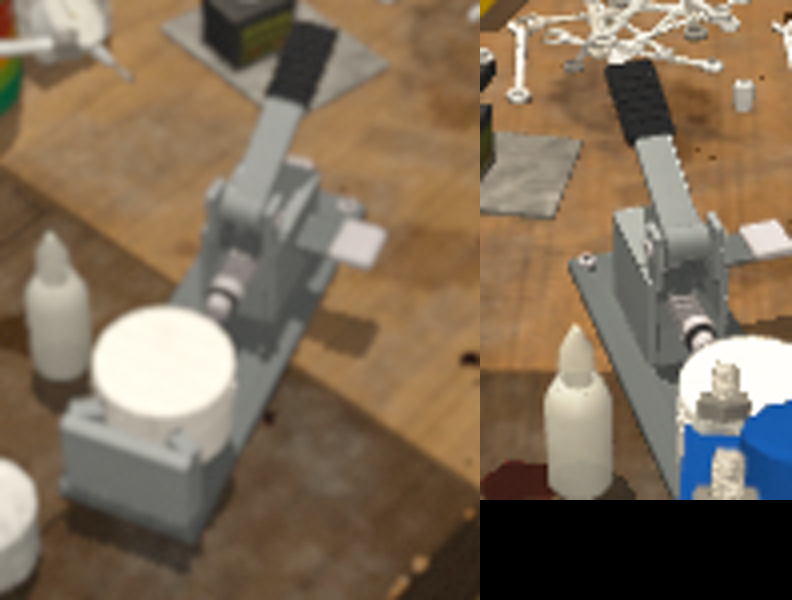

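Crop (4x): in the scene view the crown centre is at (311,230.5), the grip at (345.5,156) and the tab at (359.5,201). In the side view the grip is at (310,155.5) and the tab at (342.5,190).

```bash
cat > h.py <<'E'
import cv2,numpy as np
def ray(r,p):
    u=cv2.undistortPoints(np.array([[p]],float),r["K"],r["dist"])[0,0]
    return -r["R"].T@r["t"], r["R"].T@np.array([u[0],u[1],1])
def plane(r,p,z):
    c,d=ray(r,p); return c+d*(z-c[2])/d[2]
def tri(r1,p1,r2,p2):
    c1,d1=ray(r1,p1);c2,d2=ray(r2,p2)
    s=np.linalg.lstsq(np.c_[d1,-d2],c2-c1,rcond=None)[0]
    a,b=c1+s[0]*d1,c2+s[1]*d2; return (a+b)/2,np.linalg.norm(a-b)
E
python3 - <<'E'
from h import *
S=dict(np.load("scene0.npz"));D=dict(np.load("side0.npz"))
g=tri(S,(345.5,156),D,(310,155.5));t=tri(S,(359.5,201),D,(342.5,190));print("tri",g,t)
p=plane(S,(311,230.5),.082);G=plane(S,(345.5,156),.147);G2=plane(D,(310,155.5),.147);T=plane(S,(359.5,201),.066);T2=plane(D,(342.5,190),.066)
print(p,G,G2,T,T2)
for i in(g[0],G,G2):
    d=i[:2]-p[:2]; print(np.linalg.norm(d),np.degrees(np.arctan2(-d[1],-d[0])))
E
```

```text
tri (array([ 0.57555242, -0.06998764,  0.1400883 ]), np.float64(0.0024011114419387183)) (array([ 0.49131723, -0.02880591,  0.06494914]), np.float64(0.0036725160795780917))
[0.50760851 0.13183826 0.082     ] [ 0.57169555 -0.06480286  0.147     ] [ 0.57458727 -0.0559149   0.147     ] [ 0.49234591 -0.02994696  0.066     ] [ 0.49066751 -0.02454852  0.066     ]
0.2129555568725216 108.60560730811126
0.20682088056391437 108.0512355650621
0.19934242343085462 109.63326722139558
```

Request:
{"api": "carry_out", "payload": {
  "steps": [
    [-1,-0.026,-0.0384,-0.002,0,0,0],
    [-1,-0.026,-0.0384,-0.002,0,0,0],
    [-1,-0.026,-0.0384,-0.002,0,0,0],
    [-1,-0.026,-0.0384,-0.002,0,0,0],
    [-1,-0.026,-0.0384,-0.002,0,0,0],
    [-1,-0.026,-0.0384,-0.002,0,0,0],
    [-1,-0.026,-0.0384,-0.002,0,0,0],
    [-1,-0.026,-0.0384,-0.002,0,0,0],
    [-1,-0.026,-0.0384,-0.002,0,0,0],
    [-1,-0.026,-0.0384,-0.002,0,0,0],
    [-1,-0.026,-0.0384,-0.002,0,0,0],
    [-1,-0.026,-0.0384,-0.002,0,0,0],
    [-1,-0.026,-0.0384,-0.002,0,0,0],
    [-1,-0.026,-0.0384,-0.002,0,0,0],
    [-1,0,0,0,0,0,0]
  ]
}}

```text
clock: 1.98
tcp_pos: [0.5754, -0.0606, 0.2774]
orientation: [0.0, 0.796, -0.606, -0.0]
wrist_force: [-0.3, -0.1, 0.4]
finger_gap: -0.0
```

```bash
python3 - <<'E'
from workcell import env
import cv2,numpy as np
r=env.read_camera("wrist"); cv2.imwrite("pics/wrist1.png",r["color"][:,:,::-1]); np.savez("wrist1.npz",**r)
print(r["K"].round(1).tolist(),(-r["R"].T@r["t"]).round(3),r["R"].round(2).tolist())
s=env.get_state(); print({k:np.round(v,3).tolist() for k,v in s.items()})
E
```

```text
[[287.1, 0.0, 319.4], [0.0, 287.1, 196.6], [0.0, 0.0, 1.0]] [ 0.655 -0.039  0.399] [[0.27, -0.96, 0.0], [-0.91, -0.25, 0.32], [-0.31, -0.09, -0.95]]
{'clock': 2.025, 'joint_pos': [-0.246, 0.314, 0.114, 1.372, -0.0, 2.628], 'qvel': [-0.039, -0.02, -0.023, 0.003, -0.006, -0.006], 'tau': [1.119, -48.03, 30.591, -0.127, 0.115, 0.062], 'tcp_pos': [0.574, -0.062, 0.277], 'orientation': [0.0, 0.795, -0.606, -0.001], 'wrist_force': [-0.021, 0.192, -0.545], 'ft_torque': [0.001, 0.006, -0.004], 'finger_gap': 0.0}
```

View pics/wrist1.png

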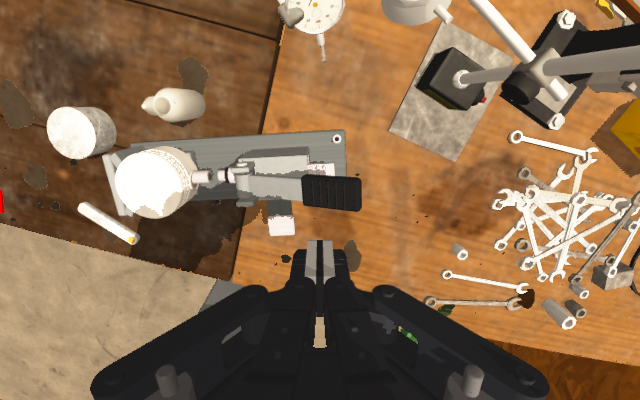

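The wrist view shows the grip centre at about (331,193), the tab at (282,226), the crown at about (152,182), the stop-plate end on the left and the fingertips at (319,243), about 15 mm thick.

```bash
python3 - <<'E'
from h import *
W=dict(np.load("wrist1.npz"));S=dict(np.load("scene0.npz"));D=dict(np.load("side0.npz"))
print("W G",plane(W,(331,193),.149),"T",plane(W,(282,226),.066),"P",plane(W,(152,181),.082))
print("tri",tri(W,(331,193),S,(345.5,156)),tri(W,(282,226),S,(359.5,201)),tri(W,(282,226),D,(342.5,190)))
g1,g2=plane(W,(303,191.5),.137),plane(W,(361,195.5),.161);d=g1-g2;print("grip axis",d,np.degrees(np.arctan2(d[1],d[0])))
# base plate corner hole line / plate far edge
a,b=plane(W,(133,144),.01),plane(W,(345,131),.01);print("edge",a,b,np.degrees(np.arctan2(*(a-b)[1::-1])))
g=cv2.cvtColor(W["color"],cv2.COLOR_RGB2HSV)
m=cv2.inRange(g,(0,0,0),(180,90,60)); m[:160]=0;m[225:]=0;m[:,:290]=0;m[:,370:]=0
c=max(cv2.findContours(m,0,2)[0],key=cv2.contourArea);print(cv2.minAreaRect(c))
E
```

```text
W G [ 0.57976514 -0.07081674  0.149     ] T [ 0.49592372 -0.0335973   0.066     ] P [0.51851515 0.12571303 0.082     ]
tri (array([ 0.57705553, -0.07189408,  0.13968616]), np.float64(0.0002740605786123758)) (array([ 0.49431539, -0.03330478,  0.06216295]), np.float64(0.0006156431634689853)) (array([ 0.49106264, -0.03376366,  0.05875512]), np.float64(0.002595572629392189))
grip axis [-0.01765607  0.0492315  -0.024     ] 109.72953615934665
edge [0.53395822 0.1940733  0.01      ] [ 0.62633175 -0.08240698  0.01      ] 108.47474643039602
((330.59039306640625, 191.64111328125), (61.7116813659668, 32.661651611328125), 6.009006023406982)
```

Request:
{"api": "carry_out", "payload": {
  "steps": [
    [-1,0.004,0,0.02,0,0,0],
    [-1,0,0,0.02,0,0,0],
    [-1,0,0,0.02,0,0,0],
    [-1,0,0,0.02,0,0,0],
    [-1,0,0,0.018,0,0,0],
    [-1,0,0,0,0,0,0]
  ]
}}

```text
clock: 2.78
tcp_pos: [0.5731, -0.0677, 0.1788]
orientation: [0.001, 0.794, -0.608, -0.002]
wrist_force: [-0.1, 0.0, 0.1]
finger_gap: 0.0003
```

```bash
python3 - <<'E'
from workcell import env
import cv2,numpy as np
r=env.read_camera("wrist"); a=r["color"][:,:,::-1]; cv2.imwrite("pics/wrist2.png",cv2.resize(a[130:300,120:400],None,fx=2.8,fy=2.8)); np.savez("wrist2.npz",**r)
s=env.get_state(); print(s["tcp_pos"].round(4),s["wrist_force"])
E
```

```text
[ 0.574  -0.0676  0.1799] [-0.22603376  0.82893466 -0.11716466]
```

View pics/wrist2.png

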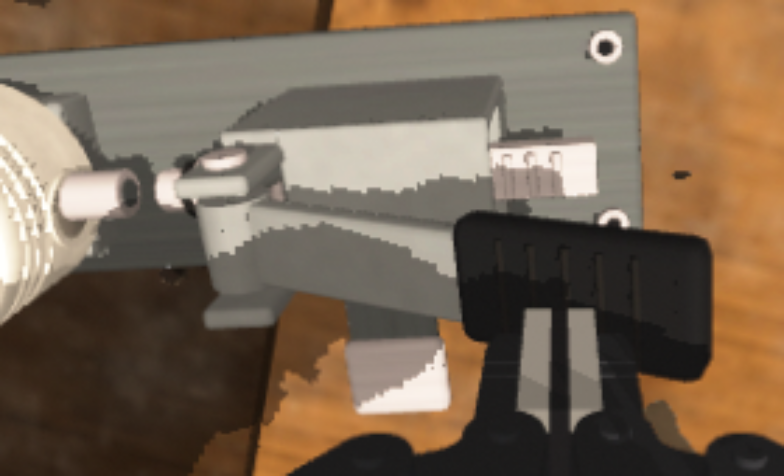

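The wrist crop shows the grip quad centred at about crop (585,297), i.e. pixel (329,236), with the fingertip front edge at crop (560,310). The nose and the pin are separated by a gap of a few mm. I'll check the lateral offset.

```bash
python3 - <<'E'
from h import *
W=dict(np.load("wrist2.npz"));W1=dict(np.load("wrist1.npz"))
f=lambda x,y:(x/2.8+120,y/2.8+130)
u=np.array([-.317,.948,0]);v=np.array([-.948,-.317,0]);t=np.array([.574,-.0676,.16])
for n,p,z in(("padcorner hinge far",(457,222),.137),("tip far",(712,245),.162),("tip near",(700,375),.160),("hinge near",(468,335),.135),("ctr",(585,297),.15),("tab",(397,372),.066),("nose front",(160,190),.046),("pin end",(132,193),.046),("hingeL",(205,250),.095)):
    q=plane(W,f(*p),z);d=q-t;print(n,q.round(4),"u %.1f v %.1f"%(d@u*1e3,d@v*1e3))
P=t.reshape(1,3);print(cv2.projectPoints(P,cv2.Rodrigues(W["R"])[0],W["t"],W["K"],W["dist"])[0], "tip px")
E
```

```text
padcorner hinge far [ 0.5859 -0.0416  0.137 ] u 20.8 v -19.5
tip far [ 0.6041 -0.0894  0.162 ] u -30.2 v -21.6
tip near [ 0.5757 -0.0968  0.16  ] u -28.3 v 7.6
hinge near [ 0.5581 -0.0502  0.135 ] u 21.5 v 9.5
ctr [ 0.5818 -0.0714  0.15  ] u -6.1 v -6.2
tab [ 0.4984 -0.0319  0.066 ] u 57.9 v 60.4
nose front [0.5332 0.0613 0.046 ] u 135.1 v -2.2
pin end [0.5295 0.0706 0.046 ] u 145.1 v -1.7
hingeL [0.5417 0.0262 0.095 ] u 99.2 v 0.8
[[[319.14181224 254.82165262]]] tip px
```

Request:
{"api": "carry_out", "payload": {
  "steps": [
    [-1,0,-0.005,0.005,0,0,0],
    [-1,0,0,0.005,0,0,0],
    [-1,0.002,0,0.005,0,0,0],
    [-1,0.002,0,0.005,0,0,0],
    [-1,0.002,0,0.005,0,0,0],
    [-1,0.002,0,0.005,0,0,0]
  ]
}}

```text
clock: 3.58
tcp_pos: [0.5829, -0.0736, 0.1511]
orientation: [-0.0, 0.794, -0.608, 0.001]
wrist_force: [0.6, 0.9, 7.2]
finger_gap: 0.0
```

Request:
{"api": "carry_out", "payload": {
  "steps": [
    [-1,0.001,0,0.005,0,0,0],
    [-1,0.001,0,0.005,0,0,0],
    [-1,0.001,0,0.005,0,0,0],
    [-1,0.001,0,0.005,0,0,0]
  ]
}}

```text
clock: 4.08
tcp_pos: [0.5845, -0.0782, 0.1315]
orientation: [-0.0, 0.794, -0.608, 0.002]
wrist_force: [0.7, -1.8, 7.8]
finger_gap: 0.0002
```

Request:
{"api": "carry_out", "payload": {
  "steps": [
    [-1,0,0,0.005,0,0,0],
    [-1,0,0,0.005,0,0,0],
    [-1,0,0,0.005,0,0,0],
    [-1,0,0,0.005,0,0,0],
    [-1,0,0,0.005,0,0,0],
    [-1,0,0,0,0,0,0]
  ]
}}

```text
clock: 4.82
tcp_pos: [0.5849, -0.0792, 0.1075]
orientation: [0.0, 0.794, -0.608, 0.003]
wrist_force: [0.2, -4.3, 10.5]
finger_gap: 0.0002
```

Request:
{"api": "carry_out", "payload": {
  "steps": [
    [-1,0,0,-0.009,0,0,0],
    [-1,0,0,-0.009,0,0,0],
    [-1,-0.001,0,-0.009,0,0,0],
    [-1,-0.002,0,-0.009,0,0,0],
    [-1,-0.002,0,-0.009,0,0,0],
    [-1,-0.003,0,-0.009,0,0,0],
    [-1,-0.004,0,-0.009,0,0,0],
    [-1,0,0,-0.009,0,0,0],
    [-1,0,0,0,0,0,0],
    [-1,0,0,0,0,0,0]
  ]
}}

```text
clock: 6.08
tcp_pos: [0.5799, -0.0657, 0.177]
orientation: [0.0, 0.794, -0.608, -0.0]
wrist_force: [-0.2, -0.5, -0.1]
finger_gap: -0.0002
```

```bash
python3 - <<'E'
from workcell import env
import cv2,numpy as np
r=env.read_camera("wrist"); a=r["color"][:,:,::-1]; cv2.imwrite("pics/wrist3.png",cv2.resize(a[130:300,120:400],None,fx=2.8,fy=2.8)); np.savez("wrist3.npz",**r)
s=env.get_state(); print(s["tcp_pos"].round(4),s["wrist_force"])
E
```

```text
[ 0.5797 -0.0657  0.1768] [ 0.38606126 -0.25628781  0.02858195]
```

View pics/wrist3.png

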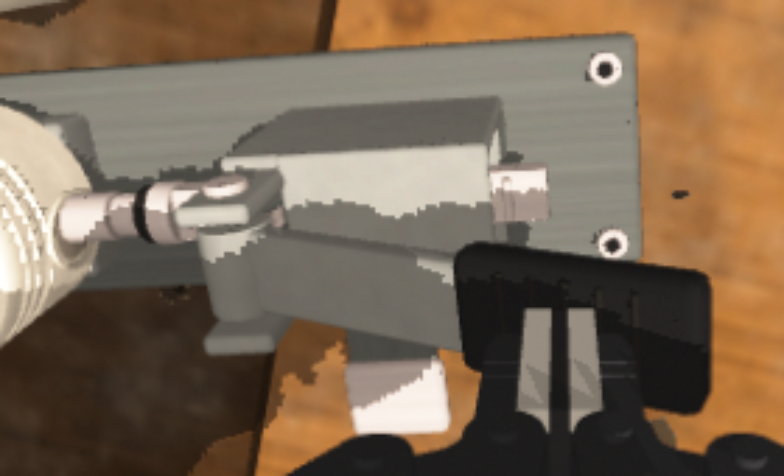

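The ram tail moved from crop x 597 to 548, about 16 mm, so it gained two teeth. The nose now touches the pin, and roughly 14 mm of pin still shows. I'll make stroke 2 with force checks.

Request:
{"api": "carry_out", "payload": {
  "steps": [
    [-1,0,0,0.008,0,0,0],
    [-1,0.003,0,0.006,0,0,0],
    [-1,0.003,0,0.006,0,0,0],
    [-1,0.002,0,0.006,0,0,0],
    [-1,0.001,0,0.004,0,0,0],
    [-1,0,0,0,0,0,0]
  ]
}}

```text
clock: 6.88
tcp_pos: [0.5826, -0.074, 0.1481]
orientation: [-0.001, 0.794, -0.607, 0.0]
wrist_force: [-1.0, 4.5, 9.9]
finger_gap: 0.0002
```

Request:
{"api": "carry_out", "payload": {
  "steps": [
    [-1,0.001,0,0.004,0,0,0],
    [-1,0,0,0,0,0,0]
  ]
}}

```text
clock: 7.12
tcp_pos: [0.583, -0.0751, 0.1442]
orientation: [-0.001, 0.794, -0.608, 0.001]
wrist_force: [-1.4, 2.8, 8.9]
finger_gap: 0.0004
```

Request:
{"api": "carry_out", "payload": {
  "steps": [
    [-1,0.001,0,0.004,0,0,0],
    [-1,0,0,0,0,0,0]
  ]
}}

```text
clock: 7.38
tcp_pos: [0.5833, -0.0762, 0.1402]
orientation: [-0.001, 0.794, -0.608, 0.001]
wrist_force: [-0.8, 2.9, 9.3]
finger_gap: -0.0001
```

Request:
{"api": "carry_out", "payload": {
  "steps": [
    [-1,0.001,0,0.004,0,0,0],
    [-1,0,0,0.003,0,0,0],
    [-1,0,0,0,0,0,0]
  ]
}}

```text
clock: 7.75
tcp_pos: [0.5838, -0.0775, 0.1334]
orientation: [-0.0, 0.794, -0.608, 0.001]
wrist_force: [-1.8, 2.0, 10.4]
finger_gap: 0.0001
```

Request:
{"api": "carry_out", "payload": {
  "steps": [
    [-1,0,0,0.004,0,0,0],
    [-1,0,0,0.003,0,0,0],
    [-1,0,0,0,0,0,0]
  ]
}}

```text
clock: 8.12
tcp_pos: [0.5841, -0.0783, 0.127]
orientation: [0.0, 0.794, -0.608, 0.002]
wrist_force: [-2.0, -0.3, 12.1]
finger_gap: 0.0001
```

Request:
{"api": "carry_out", "payload": {
  "steps": [
    [-1,0,0,0.003,0,0,0],
    [-1,0,0,0,0,0,0]
  ]
}}

```text
clock: 8.38
tcp_pos: [0.5842, -0.0786, 0.124]
orientation: [0.0, 0.794, -0.608, 0.002]
wrist_force: [-2.3, -1.3, 11.2]
finger_gap: 0.0002
```

Request:
{"api": "carry_out", "payload": {
  "steps": [
    [-1,0,0,0.003,0,0,0],
    [-1,0,0,0,0,0,0]
  ]
}}

```text
clock: 8.62
tcp_pos: [0.5842, -0.0788, 0.1211]
orientation: [0.0, 0.794, -0.608, 0.002]
wrist_force: [-1.2, -2.2, 10.7]
finger_gap: 0.0001
```

Request:
{"api": "carry_out", "payload": {
  "steps": [
    [-1,0,0,0.003,0,0,0],
    [-1,0,0,0,0,0,0]
  ]
}}

```text
clock: 8.88
tcp_pos: [0.5844, -0.0789, 0.1181]
orientation: [0.0, 0.794, -0.608, 0.002]
wrist_force: [-0.8, -2.4, 11.2]
finger_gap: 0.0003
```

Request:
{"api": "carry_out", "payload": {
  "steps": [
    [-1,0,0,0.002,0,0,0],
    [-1,0,0,0,0,0,0]
  ]
}}

```text
clock: 9.12
tcp_pos: [0.5843, -0.0789, 0.1161]
orientation: [0.0, 0.794, -0.608, 0.002]
wrist_force: [-1.1, -2.9, 11.8]
finger_gap: -0.0001
```

Request:
{"api": "carry_out", "payload": {
  "steps": [
    [-1,0,0,0.002,0,0,0],
    [-1,0,0,0,0,0,0]
  ]
}}

```text
clock: 9.38
tcp_pos: [0.5844, -0.0789, 0.1141]
orientation: [0.0, 0.794, -0.608, 0.002]
wrist_force: [-1.6, -2.4, 10.8]
finger_gap: -0.0
```

Request:
{"api": "carry_out", "payload": {
  "steps": [
    [-1,0,0,0.002,0,0,0],
    [-1,0,0,0,0,0,0]
  ]
}}

```text
clock: 9.62
tcp_pos: [0.5843, -0.0789, 0.1122]
orientation: [0.0, 0.794, -0.608, 0.002]
wrist_force: [-2.5, -2.6, 11.9]
finger_gap: -0.0
```

Request:
{"api": "carry_out", "payload": {
  "steps": [
    [-1,0,0,0.002,0,0,0],
    [-1,0,0,0,0,0,0]
  ]
}}

```text
clock: 9.88
tcp_pos: [0.5843, -0.0789, 0.1105]
orientation: [0.0, 0.794, -0.608, 0.002]
wrist_force: [-2.7, -2.0, 14.0]
finger_gap: -0.0002
```

Request:
{"api": "carry_out", "payload": {
  "steps": [
    [-1,0,0,0.002,0,0,0],
    [-1,0,0,0,0,0,0]
  ]
}}

```text
clock: 10.12
tcp_pos: [0.5844, -0.0789, 0.1089]
orientation: [0.0, 0.794, -0.608, 0.003]
wrist_force: [-2.5, -1.8, 16.0]
finger_gap: -0.0003
```

The pin has come home, but only at about 0.55 rad. I'll let up and pump again.

Request:
{"api": "carry_out", "payload": {
  "steps": [
    [-1,0,0,-0.009,0,0,0],
    [-1,0,0,-0.009,0,0,0],
    [-1,-0.001,0,-0.009,0,0,0],
    [-1,-0.002,0,-0.009,0,0,0],
    [-1,-0.002,0,-0.009,0,0,0],
    [-1,-0.003,0,-0.009,0,0,0],
    [-1,-0.004,0,-0.009,0,0,0],
    [-1,0,0,-0.007,0,0,0],
    [-1,0,0,0,0,0,0],
    [-1,0,0,0,0,0,0]
  ]
}}

```text
clock: 11.38
tcp_pos: [0.5798, -0.0657, 0.1759]
orientation: [0.0, 0.794, -0.608, -0.0]
wrist_force: [0.4, 0.2, 0.4]
finger_gap: 0.0002
```

```bash
python3 - <<'E'
from workcell import env
import cv2,numpy as np
r=env.read_camera("wrist"); a=r["color"][:,:,::-1]; cv2.imwrite("pics/wrist4.png",cv2.resize(a[130:300,120:400],None,fx=2.8,fy=2.8)); np.savez("wrist4.npz",**r)
s=env.get_state(); print(s["tcp_pos"].round(4),s["wrist_force"])
E
```

```text
[ 0.5797 -0.0657  0.1758] [-0.59763175  0.1021846  -1.09673872]
```

View pics/wrist4.png

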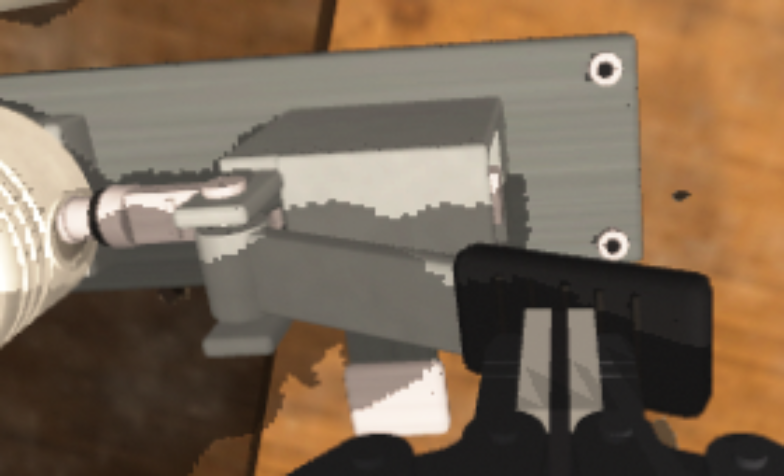

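The ram tail is at crop x 500, so another two teeth latched. The nose is at the pin, which is about home. I'll do the final lean in fine steps, expecting the stop at around 0.1 rad.

Request:
{"api": "carry_out", "payload": {
  "steps": [
    [-1,0,0,0.006,0,0,0],
    [-1,0.001,0,0.004,0,0,0],
    [-1,0.001,0,0.003,0,0,0],
    [-1,0,0,0,0,0,0]
  ]
}}

```text
clock: 11.92
tcp_pos: [0.5804, -0.0677, 0.1633]
orientation: [0.0, 0.794, -0.608, 0.0]
wrist_force: [-0.4, -0.7, 3.8]
finger_gap: 0.0001
```

Request:
{"api": "carry_out", "payload": {
  "steps": [
    [-1,0.001,0,0.002,0,0,0],
    [-1,0,0,0,0,0,0]
  ]
}}

```text
clock: 12.18
tcp_pos: [0.5807, -0.0685, 0.1617]
orientation: [0.0, 0.794, -0.608, 0.0]
wrist_force: [-2.3, -1.3, 6.0]
finger_gap: -0.0001
```

Request:
{"api": "carry_out", "payload": {
  "steps": [
    [-1,0.001,0,0.002,0,0,0],
    [-1,0,0,0,0,0,0]
  ]
}}

```text
clock: 12.42
tcp_pos: [0.581, -0.0694, 0.16]
orientation: [-0.0, 0.794, -0.608, 0.0]
wrist_force: [-3.0, 0.1, 7.8]
finger_gap: 0.0001
```

Request:
{"api": "carry_out", "payload": {
  "steps": [
    [-1,0.001,0,0.002,0,0,0],
    [-1,0,0,0,0,0,0]
  ]
}}

```text
clock: 12.68
tcp_pos: [0.5813, -0.0701, 0.1583]
orientation: [-0.0, 0.794, -0.607, 0.0]
wrist_force: [-3.2, 1.3, 10.0]
finger_gap: -0.0002
```

Request:
{"api": "carry_out", "payload": {
  "steps": [
    [-1,0.001,0,0.002,0,0,0],
    [-1,0,0,0,0,0,0]
  ]
}}

```text
clock: 12.92
tcp_pos: [0.5815, -0.0709, 0.1566]
orientation: [-0.0, 0.794, -0.607, 0.0]
wrist_force: [-4.2, 1.6, 12.0]
finger_gap: -0.0001
```

Request:
{"api": "carry_out", "payload": {
  "steps": [
    [-1,0.001,0,0.002,0,0,0],
    [-1,0,0,0,0,0,0]
  ]
}}

```text
clock: 13.18
tcp_pos: [0.5817, -0.0717, 0.1549]
orientation: [-0.001, 0.794, -0.607, 0.0]
wrist_force: [-5.3, 2.1, 13.0]
finger_gap: -0.0001
```

Request:
{"api": "carry_out", "payload": {
  "steps": [
    [-1,0,0,0.002,0,0,0],
    [-1,0,0,0,0,0,0]
  ]
}}

```text
clock: 13.42
tcp_pos: [0.5819, -0.0722, 0.1534]
orientation: [-0.0, 0.794, -0.607, 0.001]
wrist_force: [-4.6, 2.1, 14.5]
finger_gap: -0.0001
```

Request:
{"api": "carry_out", "payload": {
  "steps": [
    [-1,0,0,0.0015,0,0,0],
    [-1,0,0,0,0,0,0]
  ]
}}

```text
clock: 13.68
tcp_pos: [0.5821, -0.0725, 0.1523]
orientation: [-0.0, 0.794, -0.608, 0.001]
wrist_force: [-5.3, 0.5, 15.3]
finger_gap: 0.0001
```

Request:
{"api": "carry_out", "payload": {
  "steps": [
    [-1,0,0,0.002,0,0,0],
    [-1,0,0,0,0,0,0],
    [-1,0,0,0,0,0,0]
  ]
}}

```text
clock: 14.05
tcp_pos: [0.5823, -0.0729, 0.1508]
orientation: [-0.0, 0.794, -0.608, 0.002]
wrist_force: [-7.1, -1.2, 19.2]
finger_gap: -0.0
```

Request:
{"api": "carry_out", "payload": {
  "steps": [
    [-1,0,0,0,0,0,0],
    [-1,0,0,0,0,0,0],
    [-1,0,0,0,0,0,0],
    [-1,0,0,0,0,0,0]
  ]
}}

```text
clock: 14.55
tcp_pos: [0.5823, -0.0729, 0.1508]
orientation: [-0.0, 0.794, -0.608, 0.002]
wrist_force: [-6.2, -1.0, 18.6]
finger_gap: -0.0002
```

Request:
{"api": "carry_out", "payload": {
  "steps": [
    [-1,0,0,0,0,0,0],
    [-1,0,0,0,0,0,0]
  ]
}}

```text
clock: 14.8
tcp_pos: [0.5823, -0.0729, 0.1508]
orientation: [-0.0, 0.794, -0.608, 0.002]
wrist_force: [-5.8, -0.3, 19.6]
finger_gap: 0.0001
```

A steady 19 N was held for over half a second, with no give. Now I'll let the trigger up.

Request:
{"api": "carry_out", "payload": {
  "steps": [
    [-1,0,0,-0.005,0,0,0],
    [-1,-0.002,0,-0.006,0,0,0],
    [-1,-0.003,0,-0.006,0,0,0],
    [-1,-0.002,0,-0.006,0,0,0],
    [-1,0,0,-0.015,0,0,0],
    [-1,0,0,-0.02,0,0,0],
    [-1,0,0,0,0,0,0]
  ]
}}

```text
clock: 15.68
tcp_pos: [0.5813, -0.066, 0.2077]
orientation: [-0.001, 0.794, -0.608, 0.002]
wrist_force: [-0.2, -0.2, -0.3]
finger_gap: -0.0001
```

```bash
python3 - <<'E'
from workcell import env
from h import *
r=env.read_camera("wrist"); a=r["color"][:,:,::-1]; cv2.imwrite("pics/wrist5.png",cv2.resize(a[130:300,120:400],None,fx=2.8,fy=2.8)); np.savez("wrist5.npz",**r)
s=env.get_state(); print(s["tcp_pos"].round(4),s["wrist_force"])
W=dict(np.load("wrist4.npz"));print(plane(W,(399/2.8+120,398/2.8+130),.066))
E
```

```text
[ 0.5807 -0.0659  0.2065] [-0.00947789 -0.03168736 -0.47457276]
[ 0.49770665 -0.03289083  0.066     ]
```

View pics/wrist5.png

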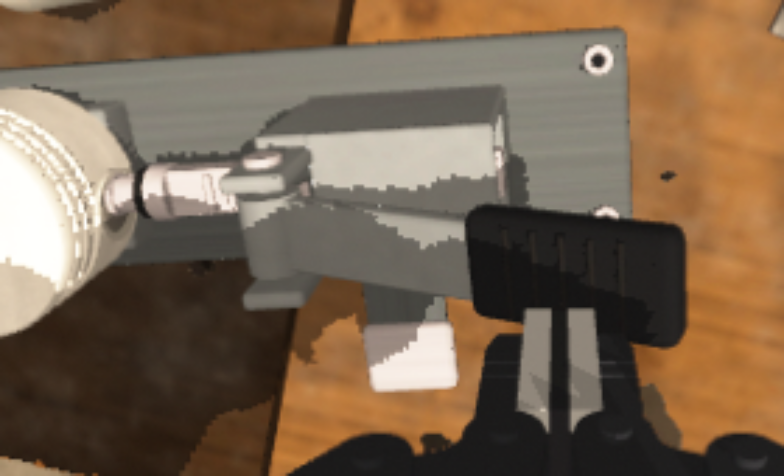

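Trigger is fully up, tail still latched and pin home. The tab centre is at about (0.497, -0.033). I'll tilt 0.2 rad so the gripper body stays clear of the trigger.

Request:
{"api": "carry_out", "payload": {
  "steps": [
    [-1,-0.0134,0.0181,0,0,0,0],
    [-1,-0.0134,0.0181,0,0,0,0],
    [-1,-0.0134,0.0181,0,0,0,0],
    [-1,-0.0135,0.018,0,0,0,0],
    [-1,0,0,0,0.1,0,0],
    [-1,0,0,0,0.1,0,0],
    [-1,0,0.0036,0.0179,0,0,0],
    [-1,0,0.0036,0.0179,0,0,0],
    [-1,0,0.0036,0.0179,0,0,0],
    [-1,0,0.0036,0.0179,0,0,0],
    [-1,0,0.0036,0.0179,0,0,0],
    [-1,0,0.0036,0.0179,0,0,0],
    [-1,0,0,0,0,0,0]
  ]
}}

```text
clock: 17.35
tcp_pos: [0.4943, -0.0321, 0.0941]
orientation: [-0.078, 0.79, -0.605, 0.059]
wrist_force: [-0.7, 0.3, 0.5]
finger_gap: 0.0001
```

```bash
python3 - <<'E'
from workcell import env
from h import *
for n in("scene","wrist"):
    r=env.read_camera(n); np.savez(n+"6.npz",**r)
    a=r["color"][:,:,::-1]
    if n=="wrist": w=cv2.resize(a,(600,375))
    else: b=cv2.resize(a[150:275,290:390],None,fx=3,fy=3)
b=cv2.copyMakeBorder(b,0,0,0,0,0);b=cv2.resize(b,(200,250));b=cv2.copyMakeBorder(b,0,125,0,0,cv2.BORDER_CONSTANT)
cv2.imwrite("pics/w6.png",np.hstack([w,b]))
s=env.get_state(); print(s["tcp_pos"].round(4),s["wrist_force"])
E
```

```text
[ 0.496  -0.0326  0.0961] [ 0.34812783  0.81764415 -0.54833796]
```

View pics/w6.png

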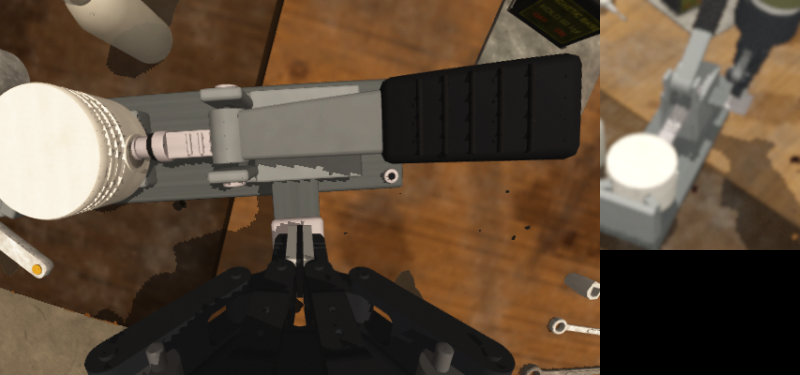

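The fingertips are centred over the white tab at about (298,228), and the body is clear of the trigger. Pressing down.

Request:
{"api": "carry_out", "payload": {
  "steps": [
    [-1,0,0.001,0.0049,0,0,0],
    [-1,0,0.0008,0.0039,0,0,0],
    [-1,0,0.0008,0.0039,0,0,0],
    [-1,0,0.0008,0.0039,0,0,0],
    [-1,0,0,0,0,0,0]
  ]
}}

```text
clock: 18.08
tcp_pos: [0.4962, -0.0327, 0.0791]
orientation: [-0.079, 0.79, -0.605, 0.061]
wrist_force: [-1.3, -1.6, 3.5]
finger_gap: 0.0001
```

Request:
{"api": "carry_out", "payload": {
  "steps": [
    [-1,0,0.0006,0.0029,0,0,0],
    [-1,0,0,0,0,0,0]
  ]
}}

```text
clock: 18.32
tcp_pos: [0.4963, -0.0327, 0.0764]
orientation: [-0.079, 0.79, -0.605, 0.061]
wrist_force: [-1.7, -1.6, 5.1]
finger_gap: 0.0002
```

Request:
{"api": "carry_out", "payload": {
  "steps": [
    [-1,0,0.0004,0.002,0,0,0],
    [-1,0,0,0,0,0,0]
  ]
}}

```text
clock: 18.58
tcp_pos: [0.4965, -0.0327, 0.0746]
orientation: [-0.079, 0.79, -0.605, 0.061]
wrist_force: [-1.0, -1.0, 7.2]
finger_gap: 0.0
```

Near the rigid stop; I'll hold there and look.

Request:
{"api": "carry_out", "payload": {
  "steps": [
    [-1,0,0,0,0,0,0],
    [-1,0,0,0,0,0,0],
    [-1,0,0,0,0,0,0],
    [-1,0,0,0,0,0,0],
    [-1,0,0,0,0,0,0],
    [-1,0,0,0,0,0,0],
    [-1,0,0,0,0,0,0],
    [-1,0,0,0,0,0,0],
    [-1,0,0,0,0,0,0],
    [-1,0,0,0,0,0,0],
    [-1,0,0,0,0,0,0],
    [-1,0,0,0,0,0,0],
    [-1,0,0,0,0,0,0],
    [-1,0,0,0,0,0,0]
  ]
}}

```text
clock: 20.32
tcp_pos: [0.4965, -0.0327, 0.0746]
orientation: [-0.079, 0.79, -0.605, 0.061]
wrist_force: [-1.4, -0.5, 4.8]
finger_gap: 0.0
```

```bash
python3 - <<'E'
from workcell import env
from h import *
r=env.read_camera("wrist"); a=r["color"][:,:,::-1]; cv2.imwrite("pics/w7.png",cv2.resize(a[50:300,0:500],None,fx=1.6,fy=1.6))
print(env.get_state()["wrist_force"])
E
```

```text
[-2.29555483 -0.39069706  5.2636326 ]
```

View pics/w7.png

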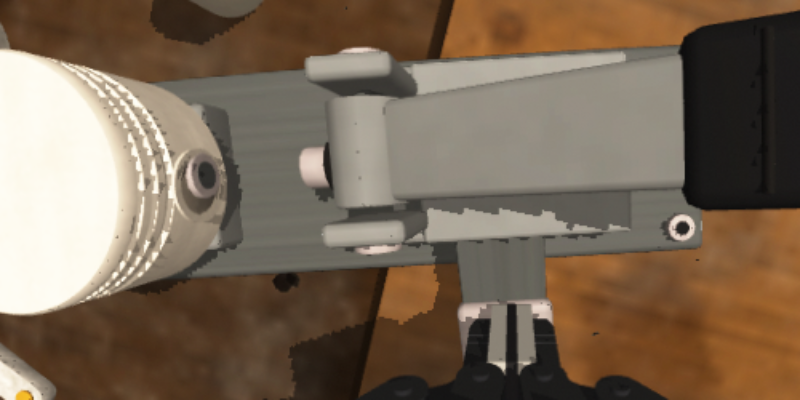

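The ram has sprung back, with the nose at about (312,166). The pin is seated and just proud of the piston at (200,175). I'll let go and back off straight up.

Request:
{"api": "carry_out", "payload": {
  "steps": [
    [-1,0,-0.001,-0.005,0,0,0],
    [-1,0,-0.001,-0.005,0,0,0],
    [-1,0,-0.002,-0.0098,0,0,0],
    [-1,0,-0.0036,-0.0179,0,0,0],
    [-1,0,-0.0036,-0.0179,0,0,0],
    [-1,0,-0.0036,-0.0179,0,0,0],
    [-1,0,-0.0036,-0.0179,0,0,0],
    [-1,0,-0.0036,-0.0179,0,0,0],
    [-1,0,-0.0036,-0.0179,0,0,0],
    [-1,0,0,0,0,0,0],
    [-1,0,0,0,0,0,0]
  ]
}}

```text
clock: 21.75
tcp_pos: [0.4956, -0.0324, 0.2035]
orientation: [-0.079, 0.79, -0.605, 0.06]
wrist_force: [-0.4, 0.1, -0.6]
finger_gap: -0.0002
```

```bash
python3 - <<'E'
from workcell import env
from h import *
r=env.read_camera("wrist"); a=r["color"][:,:,::-1]; cv2.imwrite("pics/w8.png",a)
print(env.get_state()["wrist_force"])
E
```

```text
[-0.04515162  0.28562566  0.4457546 ]
```

View pics/w8.png

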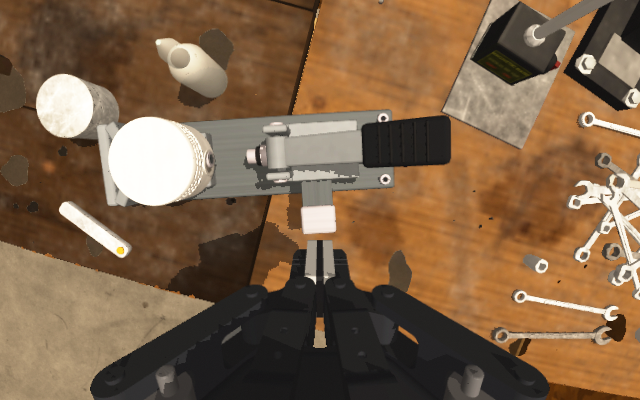

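The picture shows the trigger up, the tab free at (319,219), the nose back at (255,156), the pin seated at (209,159) and the bystanders undisturbed.

```bash
python3 -c "
from workcell import env
print(env.hand_in())"
```

```text
the job is handed in; nothing more can be done
None
```

The pin is home and the ram is fully back; I handed the job in at about 22 s of the 54 s allowed.

- **Pumping:** Two full strokes each gained two teeth. The pin first stopped at about 0.55 rad on the second stroke, which was too late to lean on. I let the trigger fully up and pumped once more.
- **Lean:** On the third stroke the force rose softly, at about 1.1 N per mm. I held it for about 0.75 s at 18.6–19.6 N, with readings wandering about 1 N. That is above the 17 N asked, but inside the 15–20 N band and below 21 N. The arm did not move during the hold, so I saw no sign of the stop ring giving. There was also 6–7 N of sideways force on the fingers during the lean.
- **Release:** I let the trigger up, then held the tab down near its stop for about 2 s until the ram had sprung back, and lifted clear.

The last picture shows the pin just proud of the piston, the ram back, trigger and tab up, and the bottle, tin and gauge apparently undisturbed. The wrist force was about zero. I judged the pin's final position by force and by eye, and did not measure it to the millimetre.

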